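# Show the arch-topped key block to the inspection camera

### The arm

A 6-joint arm with a two-finger parallel gripper is mounted at the origin on the work surface. World frame = base frame: x ahead of the robot, y to its left, z up, the work surface at z = 0. Lengths are in m, angles in rad, forces in N, time in s.
With the tool pointing down it reaches from about 0.375 to 0.825 m from the base axis. Payload 5.5 kg.
Tool frame: the origin (TCP) lies midway between the tips of the shut fingers; the grasp point (between the pads) lies 19 mm behind it (env.pinch_z is the distance from the TCP to the grasp point, in m); z points along the fingers, y is the direction in which the jaws open and shut (so a half turn about z gives the same grasp; the last joint's range is limited). The gripper opens to 85 mm and grips with 20 to 120 N. Pads are 22 mm wide; open, the fingers measure 114 mm over their backs; the gripper's body (76 mm by 85 mm) begins 54 mm behind the grasp point. The pads swing forward as they close: fully open they stand 13 mm farther back than shut.
Start: joints at [1.315, 0.314, -0.047, 1.21, 0, 1.571], TCP at [0.152, 0.58, 0.231] pointing down, gripper open.
Joint ranges: [-2.67, 2.67], [-0.69, 1.73], [-1.03, 1.25], [-2.08, 2.16], [-1.42, 1.45], [-3.14, 3.14]. Speed limits (rad/s): [2.39, 2.39, 3.01, 3.14, 3.14, 3.14].

### API

Orientations are given as a rotation vector (axis times angle).
In Python, from station import env gives the robot as it stands. The module is installed in compiled form; this text tells all that it offers.
- The arm moves only by the tool arm_command, never from a script. Its arguments are lists of equal length, an entry for each row: "fingers": the closure, from -1 (fully open) to 1 (shut); "dp": the shift along the tool's x, y, z in mm, a list of three; "dr": the turn, a rotation vector about the tool's x, y, z in degrees, a list of three. A call has 1 to 5 rows; each row shifts and turns the commanded pose from where the row before left it, along the tool's axes as they then stand; what a row does not reach is not made up. A row lasts 1/10 s, in which the tool goes at most 50 mm and 8.59 degrees, less where a joint would pass 70% of its speed; a pose out of reach is approached as far as the arm can. A call is refused whole if a number of a shift passes 50 or a number of a turn 8.59, either way. A call with a gripper value outside its range is refused whole. The fingers move at their own pace and stop on an object; the grip force is fixed at half the most. Time passes only in rows, so rows that do not move let the fingers close. It gives the time, the measured TCP pose, the force and the opening at its end, in the units of the state.
- env.get_state(): the state, without advancing time (a new reading comes with each control period).
- env.capture(name): name is "scene" or "top"; returns a dict with "frame" (480x640x3 uint8, blue, green, red), "range_z" (480x640 float32, m along the optical axis (not along the pixel's ray), 0 where there is no reading), "K" (3x3 intrinsics, pixels), "k1" (the pictures are not rectified: a ray, as slopes to the right and down, at radius r is drawn at 1 + k1 r^2 times it, then the intrinsics apply), "pose" (4x4, takes a point from camera to world coordinates). Camera axes: x right, y down, z forward; pixel columns grow to the right and rows downward; lengths in m; the calibration is good to about 2 mm. A picture is of the moment at which its call begins.
- env.finish_job(): hands the job in, once; it reports no verdict.
The state is a dict: "t": time; "joint_positions": joint angles; "qd": joint speeds; "joint_torque": joint torques, N m; "tcp_pos": TCP position; "eef_rot": TCP orientation; "contact_force": force on the tool from outside, world axes, zero at the start; "moment": the same for the moment, N m; "gripper_width": opening from 0.0 (shut) to 1.0 (fully open).
Only numpy, scipy, OpenCV 4.12 (cv2) and the standard library are available. Lean on these libraries where they do the work, as an engineer would, in place of code of your own. Each camera call takes 0.05 s, during which the arm holds its last target.

### The job

Wake the inspection camera by squeezing the sprung trigger fully against its upright grip, and then let it spring back. Then take the arch-topped printing block out of the rack and hold it in the air in front of the camera: upright, its carved side square to the lens and 200 mm from it, with the middle of the block level with the lens and straight ahead of it. Finish while still holding it there, motionless, and leave the camera, the other blocks and everything else on the table where they are.

Things in the scene. Friction and masses are not known exactly. Their poses are not given: they have to be found in the camera images.
- release_grip: Trigger grip fixed to the table: round dark foot 110 mm across, 20 mm high, with an upright black handle 26 mm (x) by 32 mm (y), top 140 mm above the table. Origin: underside of the foot, on the handle's axis; z up. The steel trigger blade stands on the handle's -x side; pinch it from above, one finger behind the handle, one before the blade. Squeezed home, both together measure 36 mm (x -23 to +13 mm).
- trigger (a joint): Angle of the trigger blade (8 mm thick, 20 mm wide) about its hinge at its low end, 45 mm above the table: 0 released (it leans away from the handle, free end about 128 mm above the table), 0.17 rad squeezed home, blade upright. It springs back to 0 when let go.
- trigger_pad (a point): Point on the outer face of the trigger blade, at mid-width, about 105 mm above the table: 33 mm from the handle's axis when released, 23 mm when home. Moves with the blade. Pressing it there takes 2.5 N to start and about 6 N to reach home.
- rack: Walnut rack fixed to the table: foot 200 mm (x) by 100 mm (y), 10 mm thick, with three slots in a row along its x at -68, 0 and +68 mm. Each slot is 27 mm wide (x), runs along y between rails whose tops are 35 mm above the table, and holds one block standing upright on the foot. Origin: centre of the underside; z up.
- arch_block: The block to show: loose cherry block with an arched top (half circle of radius 35 mm), upright in one of the three slots (varies). 24 mm thick (x), 70 mm wide (y), 110 mm high, 0.09 to 0.16 kg. Origin: centre of its underside; z up, +x out of the carved side, which at first faces away from the robot (raised ring with a bar across, 2 mm high, 31 to 65 mm above the underside). The top 45 mm is flat on both sides.
- arch_face (a point): Middle of the carved side of the arch-topped block: on the face, 55 mm above its underside and 55 mm below the top of the arch, at half its width. Axes as the block.
- square_block: Bystander: cherry block of the same size (24 x 70 x 110 mm) with a square top, upright in another slot. Origin: centre of its underside. Loose.
- step_block: Bystander: cherry block of the same size with a step cut from one upper corner (full 70 mm width up to 80 mm, 40 mm wide above), upright in another slot. Origin: centre of its underside. Loose.
- camera_stand: Inspection camera stand fixed to the table at its far side: dark foot plate 120 x 130 mm, 12 mm thick, steel column 330 mm high at +100 mm x, and the camera head clamped on the column (its height varies from start to start). Origin: on the table straight below the lens, 60 mm in front of the middle of the foot; z up; the camera looks level along the stand's -x, roughly towards the robot.
- lens (a point): Centre of the front glass of the camera's lens, 48 mm in diameter, 210 to 270 mm above the table. Axes as the stand: the camera looks along -x, y is sideways, z up. The head is a grey box 70 mm wide and 60 mm high behind it.
- cup: Bystander: pale green celadon cup, 74 mm across, 70 mm high. Origin: centre of its underside. Loose.
- clamp_block: Bystander: iron clamp block 60 x 40 x 45 mm with a stud on top (59 mm in all). Origin: centre of its underside. Loose.
- scraper: Bystander: flat boxwood scraper, about 150 mm long, 46 mm wide, 12 mm high, lying on the table. Origin: on its underside near the middle, x along it. Loose.
- baren: Bystander: bamboo baren, a disc 120 mm across and 12 mm thick with a grip bar on top (25 mm in all). Origin: centre of its underside. Loose.

How it is judged:
By the outcome, as a careful person would: the job done as asked, in the order asked, and still so for the second after the job is handed in, while the arm keeps its last pose, push and grip.
It also fails if it takes over 61 s, if anything falls off the work surface, if the arm or the gripper's body presses on something with over 40 N, if the wrist force passes 120 N, or if a joint passes its speed limit or range.

## Working session

There is one attempt and no reset: what is moved stays moved. The work goes in short steps, Python scripts to look and compute and a tool call to move; the robot and the scene stay as the last step left them, time stands still between calls to the robot, and variables do not carry over. Pictures are saved under pics/ and viewed, and the job is handed in when it is done.

Besides the shell and the picture viewer there is one more tool, called after "Call:" in YAML: its name, and indented under it one key for each argument. arm_command: Moves the arm, as the interface text tells. Its arguments: {"type":"object","properties":{"fingers":{"type":"array","items":{"type":"number"}},"dp":{"type":"array","items":{"type":"array","items":{"type":"number"}}},"dr":{"type":"array","items":{"type":"array","items":{"type":"number"}}}},"required":["fingers","dp","dr"]}

```bash
mkdir -p pics
cat > h.py <<'E'
import numpy as np, cv2, pickle
from station import env
def cap(n,f):
    c=env.capture(n); cv2.imwrite(f'pics/{f}.png',c['frame']); pickle.dump(c,open(f'{f}.pkl','wb')); return c
def load(f): return pickle.load(open(f'{f}.pkl','rb'))
def slopes(c,uv):
    K=np.array(c['K']); uv=np.atleast_2d(np.array(uv,float))
    d=np.array([c['k1'],0,0,0],float)
    return cv2.undistortPoints(uv.reshape(-1,1,2),K,d).reshape(-1,2)
def ray(c,uv):
    s=slopes(c,uv); P=np.array(c['pose']); d=np.c_[s,np.ones(len(s))]@P[:3,:3].T
    return P[:3,3],d
def plane(c,uv,z):
    o,d=ray(c,uv); return o+d*((z-o[2])/d[:,2])[:,None]
def cloud(c):
    h,w=c['range_z'].shape; u,v=np.meshgrid(np.arange(w),np.arange(h))
    o,d=ray(c,np.c_[u.ravel(),v.ravel()]); 
    return (o+d*c['range_z'].reshape(-1,1)).reshape(h,w,3)
E
python3 - <<'E'
from h import *
for n in('scene','top'):
    c=cap(n,n+'0'); print(n,c['K'],c['k1'],np.round(c['pose'],3))
print(env.get_state(),env.pinch_z)
E
```

```text
scene [[521.40038459   0.         314.29166795]
 [  0.         521.40038459 246.5233803 ]
 [  0.           0.           1.        ]] -0.07819074833512353 [[-0.43   0.76  -0.488  1.08 ]
 [ 0.903  0.362 -0.232  0.237]
 [-0.    -0.54  -0.842  0.97 ]
 [ 0.     0.     0.     1.   ]]
top [[535.61513111   0.         324.41744591]
 [  0.         535.61513111 246.82742154]
 [  0.           0.           1.        ]] -0.14834132439757794 [[-0.017 -0.989  0.149  0.446]
 [-1.     0.017 -0.    -0.004]
 [-0.002 -0.149 -0.989  1.057]
 [ 0.     0.     0.     1.   ]]
{'t': 0.1, 'joint_positions': array([ 1.31501344e+00,  3.14164222e-01, -4.79614828e-02,  1.21018240e+00,
        1.85873427e-05,  1.57077577e+00]), 'qd': array([ 1.22460393e-03, -2.33827628e-03,  1.93395816e-03,  2.34361187e-05,
        1.20825120e-03,  1.68095349e-03]), 'joint_torque': array([-2.56672756e-04, -5.40768993e+01,  3.40540230e+01,  1.12101878e-02,
       -1.37520007e-05,  4.65568789e-06]), 'tcp_pos': array([0.15166838, 0.57999368, 0.23052314]), 'eef_rot': array([-4.00629373e-01, -3.11572906e+00,  2.35141480e-03]), 'contact_force': array([0.09809161, 0.64843838, 0.0561237 ]), 'moment': array([-0.04957051, -0.01555866,  0.00902709]), 'gripper_width': 0.9997904825673498} 0.0187
```

View pics/scene0.png

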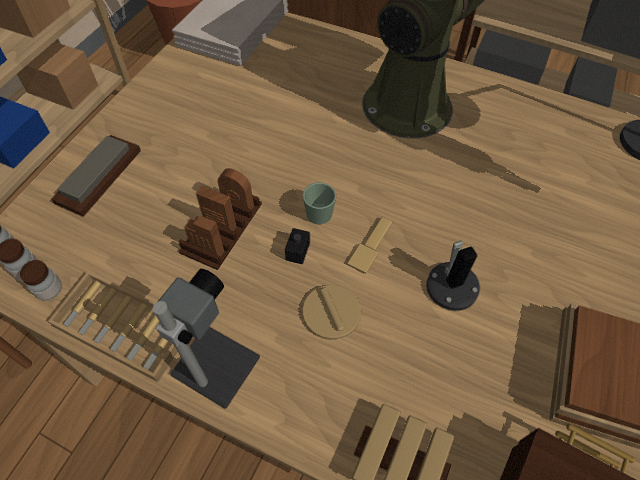

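View pics/top0.png

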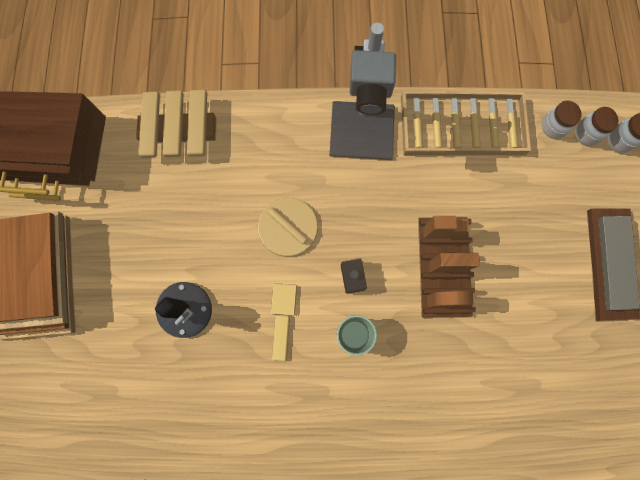

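The top view has the grip at about (183,308), the rack at (446,268) with the arch block in the row nearest the robot (447,298), and the camera at (370,95). The scene view agrees, with the arch block at (237,190). Next I'll measure them from the depth.

Run:
```python
from h import *
t=load('top0'); s=load('scene0')
ct=cloud(t); cs=cloud(s)
def z(n,c,x0,y0,x1,y1,f=5):
    return cv2.resize(c['frame'][y0:y1,x0:x1],None,fx=f,fy=f,interpolation=cv2.INTER_CUBIC)
a=z('t',t,140,270,230,350,4); b=z('t',t,410,205,490,325,4); d=z('s',s,415,230,495,315,4); e=z('s',s,170,160,270,270,4)
def pad(i):
    o=np.zeros((480,400,3),np.uint8); i=i[:480,:400]; o[:i.shape[0],:i.shape[1]]=i; return o
cv2.imwrite('pics/crop1.png',cv2.resize(np.vstack([np.hstack([pad(a),pad(b)]),np.hstack([pad(d),pad(e)])]),(640,600*0+768))[:,:])
im=np.vstack([np.hstack([pad(a),pad(b)]),np.hstack([pad(d),pad(e)])]); cv2.imwrite('pics/crop1.png',cv2.resize(im,(500,600)))
# foot plane circle top view: dark foot
for name,c,cl,box in(('top',t,ct,(140,270,230,350)),('scene',s,cs,(415,230,495,315))):
    x0,y0,x1,y1=box; P=cl[y0:y1,x0:x1].reshape(-1,3); col=c['frame'][y0:y1,x0:x1].reshape(-1,3).astype(int)
    foot=P[(abs(P[:,2]-.02)<.006)&(col.max(1)<110)]
    (cx,cy),r=cv2.minEnclosingCircle(foot[:,:2].astype(np.float32)); print(name,'foot',cx,cy,r,np.median(foot[:,2]))
    h=P[(P[:,2]>.13)&(P[:,2]<.155)&(col.max(1)<75)]; print('handle top',len(h),h.mean(0), cv2.minAreaRect(h[:,:2].astype(np.float32)))
    b=P[(P[:,2]>.06)&(P[:,2]<.14)&(col.min(1)>95)]; print('blade',len(b),b.mean(0),b[:,2].max(), b[b[:,2]>b[:,2].max()-.01].mean(0))
# blocks tops
for name,cl,box in(('top',ct,(410,205,490,325)),('scene',cs,(170,160,270,270))):
    x0,y0,x1,y1=box;P=cl[y0:y1,x0:x1].reshape(-1,3)
    tp=P[(P[:,2]>.095)&(P[:,2]<.135)&(P[:,1]<-.12)&(P[:,0]<.75)]
    lab=np.digitize(tp[:,0],[0]) 
    print(name,'max z',tp[:,2].max(),len(tp)); 
    hist,ed=np.histogram(tp[:,0],bins=np.arange(.3,.75,.01)); print([(round(e,2),h) for h,e in zip(hist,ed) if h])
    rl=P[(abs(P[:,2]-.035)<.006)]; print('rails',cv2.minAreaRect(rl[:,:2].astype(np.float32)))
```

```text
top foot 0.4838835895061493 0.27640438079833984 0.05469205975532532 0.019336897288023347
handle top 254 [0.48411613 0.2752747  0.1386785 ] ((0.484249472618103, 0.27665403485298157), (0.026570318266749382, 0.03172806650400162), 44.96235275268555)
blade 47 [0.46223152 0.25318892 0.12448224] 0.13248984277111842 [0.46208277 0.25292775 0.12670529]
scene foot 0.48680609464645386 0.27602270245552063 0.05592291057109833 0.018995101355529787
handle top 201 [0.48901892 0.27553211 0.13792641] ((0.48717620968818665, 0.27588221430778503), (0.025896083563566208, 0.03025013394653797), 44.37693786621094)
blade 50 [0.46415534 0.25488517 0.12208432] 0.12938811321307386 [0.46415716 0.2535836  0.12530414]
top max z 0.12507220595035717 1501
[(np.float64(0.48), np.int64(205)), (np.float64(0.49), np.int64(211)), (np.float64(0.5), np.int64(106)), (np.float64(0.54), np.int64(74)), (np.float64(0.55), np.int64(240)), (np.float64(0.56), np.int64(225)), (np.float64(0.57), np.int64(73)), (np.float64(0.61), np.int64(87)), (np.float64(0.62), np.int64(129)), (np.float64(0.63), np.int64(147)), (np.float64(0.64), np.int64(4))]
rails ((0.5608419179916382, -0.24158892035484314), (0.1831633746623993, 0.10057887434959412), 0.027401331812143326)
scene max z 0.12436355678429545 1299
[(np.float64(0.48), np.int64(87)), (np.float64(0.49), np.int64(113)), (np.float64(0.5), np.int64(204)), (np.float64(0.55), np.int64(138)), (np.float64(0.56), np.int64(155)), (np.float64(0.57), np.int64(244)), (np.float64(0.61), np.int64(20)), (np.float64(0.62), np.int64(103)), (np.float64(0.63), np.int64(100)), (np.float64(0.64), np.int64(135))]
rails ((0.5630443692207336, -0.24338677525520325), (0.10139905661344528, 0.18548692762851715), 89.9250259399414)
```

View pics/crop1.png

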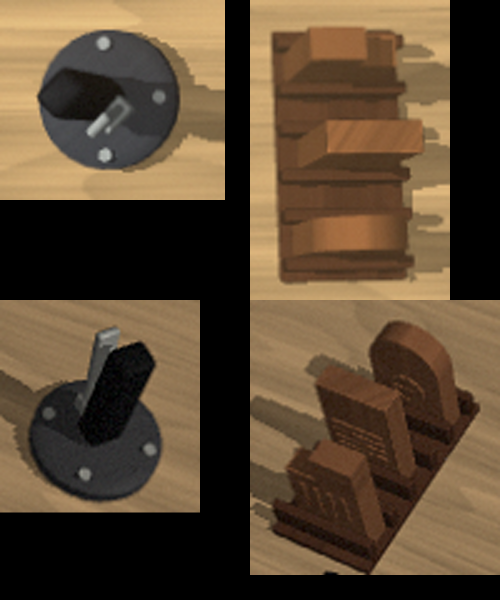

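Grip axis is at about (0.485, 0.276) with yaw 45°. The rack is at about (0.562, -0.2425) with yaw about 0. Next, the camera stand and lens.

Run:
```python
from h import *
t=load('top0'); s=load('scene0')
ct=cloud(t); cs=cloud(s)
a=cv2.resize(t['frame'][15:170,320:410],None,fx=4,fy=4,interpolation=cv2.INTER_CUBIC)
b=cv2.resize(s['frame'][255:410,140:270],None,fx=3.5,fy=3.5,interpolation=cv2.INTER_CUBIC)
h=max(a.shape[0],b.shape[0]); o=np.zeros((h,a.shape[1]+b.shape[1],3),np.uint8); o[:a.shape[0],:a.shape[1]]=a;o[:b.shape[0],a.shape[1]:]=b
cv2.imwrite('pics/cam.png',cv2.resize(o,None,fx=.9,fy=.9)); print(o.shape)
for name,c,cl,box in(('top',t,ct,(320,15,410,170)),('scene',s,cs,(140,255,270,410))):
    x0,y0,x1,y1=box;P=cl[y0:y1,x0:x1].reshape(-1,3); col=c['frame'][y0:y1,x0:x1].reshape(-1,3).astype(int)
    f=P[(abs(P[:,2]-.012)<.005)&(col.max(1)<90)]; print(name,'foot',len(f),cv2.minAreaRect(f[:,:2].astype(np.float32)))
    hh=P[(P[:,2]>.17)]
    hist,ed=np.histogram(hh[:,2],bins=np.arange(.17,.36,.01)); print([(round(float(e),2),int(h)) for h,e in zip(hist,ed) if h])
    dk=P[(P[:,2]>.15)&(col.max(1)<50)]; print('dark',len(dk),dk.min(0),dk.max(0),np.percentile(dk[:,2],[5,50,95]))
    top=hh[(col[P[:,2]>.17].min(1)>60)&(hh[:,0]<.86)]; zz=np.percentile(top[:,2],95); tt=top[abs(top[:,2]-zz)<.008]; print('headtop',zz,cv2.minAreaRect(tt[:,:2].astype(np.float32)))
```

```text
(620, 815, 3)
top foot 2652 ((0.8540189862251282, -0.10082405060529709), (0.15713727474212646, 0.13712233304977417), 86.26190948486328)
[(0.22, 1), (0.23, 48), (0.24, 95), (0.25, 104), (0.26, 238), (0.27, 611), (0.28, 1589), (0.29, 54), (0.3, 35), (0.31, 45), (0.32, 86), (0.33, 69)]
dark 191 [ 0.44580273 -0.10602361  0.24397225] [ 0.89509055 -0.00356304  1.05735566] [0.25947185 0.27328075 0.27980579]
headtop 0.28929300188819884 ((0.8397947549819946, -0.08436773717403412), (0.06968721002340317, 0.04235619679093361), 87.26842498779297)
scene foot 3739 ((0.8082138299942017, -0.16769282519817352), (0.3465384542942047, 0.2250576764345169), 46.13571548461914)
[(0.17, 30), (0.18, 35), (0.19, 35), (0.2, 29), (0.21, 22), (0.22, 7), (0.23, 86), (0.24, 142), (0.25, 255), (0.26, 373), (0.27, 745), (0.28, 1570), (0.29, 52), (0.3, 52), (0.31, 45), (0.32, 157), (0.33, 32)]
dark 774 [ 0.78962233 -0.10191606  0.21002352] [1.08039952 0.2365586  0.97026273] [0.25396896 0.27396814 0.28050806]
headtop 0.2871797314222435 ((0.8422579169273376, -0.08498235791921616), (0.06910983473062515, 0.03864125534892082), 85.63581848144531)
```

View pics/cam.png

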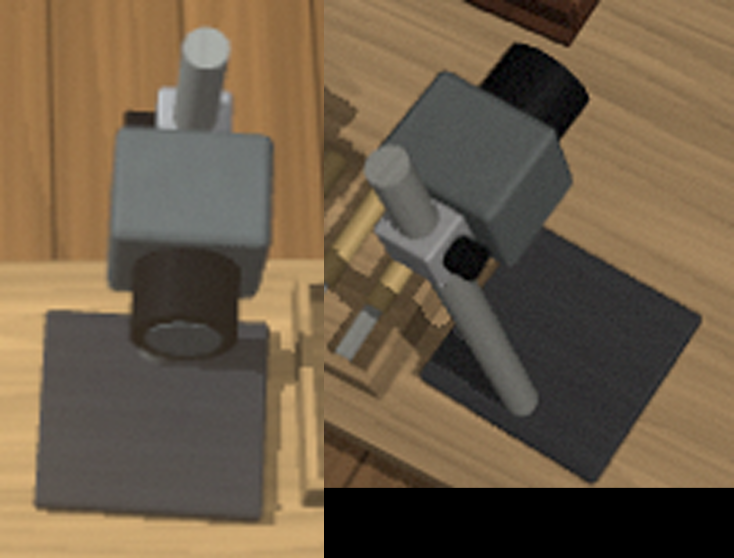

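Run:
```python
from h import *
t=load('top0'); s=load('scene0')
for name,c,box in(('top',t,(320,95,402,165)),('scene',s,(165,310,268,410))):
    cl=cloud(c);x0,y0,x1,y1=box
    m=np.zeros(c['frame'].shape[:2],np.uint8)
    m[y0:y1,x0:x1]=((c['frame'][y0:y1,x0:x1].max(2)<92)&(cl[y0:y1,x0:x1,2]<.025))*255
    hs=cv2.cvtColor(c['frame'],cv2.COLOR_BGR2HSV); m[(hs[:,:,1]>70)]=0
    m=cv2.morphologyEx(m,cv2.MORPH_OPEN,np.ones((5,5)))
    k=max(cv2.findContours(m,0,2)[0],key=cv2.contourArea); print(cv2.contourArea(k))
    P=plane(c,k.reshape(-1,2),.012)[:,:2].astype(np.float32); r=cv2.minAreaRect(P); print(name,r)
    hull=cv2.convexHull(k); q=cv2.approxPolyDP(hull,4,True).reshape(-1,2); print(q.tolist(),np.round(plane(c,q,.012)[:,:2],4).tolist())
# head top: fit
    Q=cl.reshape(-1,3);col=c['frame'].reshape(-1,3).astype(int)
    g=Q[(Q[:,2]>.2)&(Q[:,2]<.35)&(Q[:,0]>.7)&(Q[:,0]<.9)&(abs(Q[:,1]+.09)<.08)&(col.max(1)>75)]
    h,e=np.histogram(g[:,2],bins=np.arange(.2,.35,.002)); print([(round(float(b),3),int(a)) for a,b in zip(h,e) if a>20])
# glass ellipse
v=t['frame'][70:125,345:400]; cv2.imwrite('pics/glass.png',cv2.resize(v,None,fx=10,fy=10,interpolation=cv2.INTER_CUBIC))
```

```text
2628.5
top ((0.8465061783790588, -0.08533219248056412), (0.12759415805339813, 0.11859026551246643), 85.17825317382812)
[[333, 102], [393, 105], [391, 158], [349, 156], [332, 132]] [[0.9082, -0.0266], [0.9001, -0.1515], [0.7843, -0.1423], [0.7897, -0.0568], [0.8419, -0.0232]]
[(0.27, 24), (0.272, 53), (0.274, 32), (0.28, 26), (0.282, 107), (0.284, 470), (0.286, 658), (0.288, 166), (0.328, 50), (0.33, 62)]
3322.5
scene ((0.8504030704498291, -0.08443939685821533), (0.13017040491104126, 0.11918244510889053), 85.77073669433594)
[[207, 329], [257, 354], [226, 406], [172, 375]] [[0.7932, -0.137], [0.7959, -0.0218], [0.9098, -0.0247], [0.9038, -0.1475]]
[(0.27, 44), (0.272, 88), (0.274, 27), (0.28, 32), (0.282, 188), (0.284, 745), (0.286, 401), (0.288, 27), (0.326, 29), (0.328, 95), (0.33, 31)]
```

View pics/glass.png

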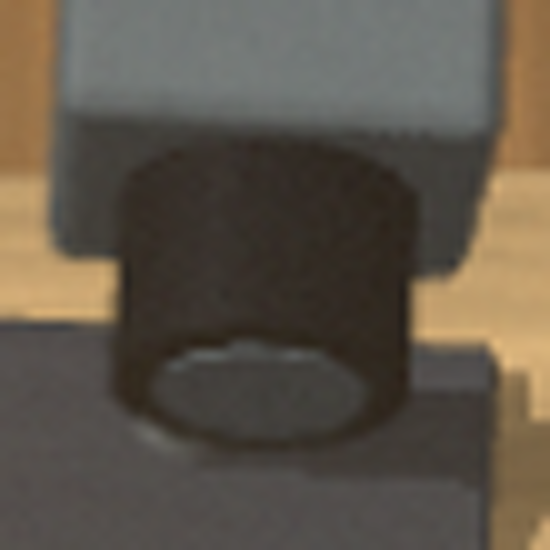

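Run:
```python
from h import *
t=load('top0'); s=load('scene0')
o,d=ray(t,[[370.35,108.85]]); 
for x in(.785,.789,.793): print('glass',x,o+d[0]*(x-o[0])/d[0,0])
for name,c,box in(('top',t,(320,95,402,165)),('scene',s,(165,310,268,410))):
    cl=cloud(c);x0,y0,x1,y1=box
    m=np.zeros(c['frame'].shape[:2],np.uint8)
    m[y0:y1,x0:x1]=((c['frame'][y0:y1,x0:x1].max(2)<92)&(cl[y0:y1,x0:x1,2]<.025))*255
    hs=cv2.cvtColor(c['frame'],cv2.COLOR_BGR2HSV); m[(hs[:,:,1]>70)]=0
    m=cv2.morphologyEx(m,cv2.MORPH_OPEN,np.ones((5,5)))
    k=max(cv2.findContours(m,0,cv2.CHAIN_APPROX_NONE)[0],key=cv2.contourArea)
    P=plane(c,k.reshape(-1,2),.012)[:,:2]
    a=np.radians(-4.5);L=(P-[.8485,-.0849])@np.array([[np.cos(a),-np.sin(a)],[np.sin(a),np.cos(a)]])
    for ax,half in((0,.06),(1,.065)):
        for sg in(-1,1):
            e=L[(abs(L[:,ax]-sg*half)<.006)&(abs(L[:,1-ax])<.05)]
            if len(e)<10: continue
            vx,vy,_,_=cv2.fitLine(e.astype(np.float32),cv2.DIST_HUBER,0,.01,.01).ravel()
            ang=np.degrees(np.arctan2(vy,vx)); 
            print(name,'xy'[ax],sg,len(e),'dev deg',round(((ang-(90 if ax==0 else 0)+90)%180)-90,2),'off mm',round(1000*np.median(e[:,ax])-sg*half*1000,1))
    Q=cl.reshape(-1,3);col=c['frame'].reshape(-1,3).astype(int)
    g=Q[(abs(Q[:,2]-.285)<.006)&(Q[:,0]>.7)&(Q[:,0]<.9)&(abs(Q[:,1]+.09)<.08)&(col.max(1)>75)][:,:2]
    print('head',cv2.minAreaRect(g.astype(np.float32)))
    g=Q[(abs(Q[:,2]-.329)<.008)&(Q[:,0]>.8)&(abs(Q[:,1]+.09)<.08)][:,:2]; print('col',g.mean(0),cv2.minEnclosingCircle(g.astype(np.float32)))
    tp=Q[(Q[:,2]>.2)&(Q[:,2]<.29)&(Q[:,0]<.81)&(Q[:,0]>.75)&(abs(Q[:,1]+.09)<.06)]
    print('barrel minx',np.percentile(tp[:,0],[1,5]),'z max',np.percentile(tp[:,2],[95,99]),'y',tp[:,1].min(),tp[:,1].max())
```

```text
glass 0.785 [ 0.785      -0.07984362  0.26241628]
glass 0.789 [ 0.789      -0.08074316  0.25304192]
glass 0.793 [ 0.793      -0.0816427   0.24366756]
top x -1 46 dev deg 0.5 off mm 0.1
top x 1 19 dev deg -0.47 off mm -3.9
top y -1 46 dev deg 0.33 off mm 1.7
top y 1 28 dev deg 1.0 off mm -3.2
head ((0.8539988398551941, -0.0854354277253151), (0.07085301727056503, 0.06889788061380386), 85.29178619384766)
col [ 0.88605562 -0.087956  ] ((0.8875067234039307, -0.0890503004193306), 0.010959633626043797)
barrel minx [0.78555176 0.78627785] z max [0.28115889 0.28252684] y -0.10534204318199258 -0.05758326162871927
scene x -1 44 dev deg 0.6 off mm 3.3
scene x 1 45 dev deg 0.02 off mm 0.3
scene y -1 22 dev deg -0.39 off mm 2.1
scene y 1 45 dev deg -0.04 off mm -0.1
head ((0.8607935905456543, -0.086404949426651), (0.07046129554510117, 0.0761243999004364), 84.1348876953125)
col [ 0.89013402 -0.08741572] ((0.8893576860427856, -0.08891269564628601), 0.010949400253593922)
barrel minx [0.79010143 0.79117609] z max [0.28037507 0.28116485] y -0.1035529147384065 -0.05750655310827252
```

Lens is about (0.7885, -0.0803, 0.2565) with stand yaw about -4.5°. The foot, barrel, head and column estimates agree within 2 mm. Next I'll plan the moves.

```bash
cat > plan.py <<'E'
import sys
from h import *
from scipy.spatial.transform import Rotation as R
def plan(p,yaw):
    st=env.get_state(); r0=R.from_rotvec(st['eef_rot']); y=np.radians(yaw)
    ty=np.array([np.cos(y),np.sin(y),0]); tz=np.array([0,0,-1.]); tx=np.cross(ty,tz)
    r1=R.from_matrix(np.c_[tx,ty,tz])
    print('t',round(st['t'],2),'pos',np.round(st['tcp_pos'],4),'F',np.round(st['contact_force'],1),'w',round(st['gripper_width'],3),'q',np.round(st['joint_positions'],2))
    print('turn tool deg',np.round(np.degrees((r0.inv()*r1).as_rotvec()),2),'then shift tool mm',np.round(r1.inv().apply(np.array(p)-st['tcp_pos'])*1000,1),'shift now',np.round(r0.inv().apply(np.array(p)-st['tcp_pos'])*1000,1))
a=list(map(float,sys.argv[1:5])); plan(a[:3],a[3])
E
python3 plan.py .482 .2727 .24 45
```

```text
t 0.1 pos [0.1517 0.58   0.2305] F [0.1 0.6 0.1] w 1.0 q [ 1.32  0.31 -0.05  1.21  0.    1.57]
turn tool deg [-8.000e-02  2.000e-02  3.035e+01] then shift tool mm [-450.9   16.3   -9.5] shift now [-397.3 -213.7   -9.2]
```

Call:
arm_command:
  fingers: [-1, -1, -1, -1, -1]
  dp:
    - [0, 0, -2]
    - [0, 0, -2]
    - [0, 0, -2]
    - [0, 0, -2]
    - [-20, 0, -1]
  dr:
    - [0, 0, 7.6]
    - [0, 0, 7.6]
    - [0, 0, 7.6]
    - [0, 0, 7.6]
    - [0, 0, 0]

```text
t: 0.6
tcp_pos: [0.1651, 0.5669, 0.2398]
eef_rot: [-1.202, -2.902, 0.0]
contact_force: [0.2, -0.5, 0.9]
gripper_width: 1.0
```

Call:
arm_command:
  fingers: [-1, -1, -1, -1, -1]
  dp:
    - [-40, 2, 0]
    - [-45, 2, 0]
    - [-45, 2, 0]
    - [-45, 2, 0]
    - [-45, 2, 0]
  dr:
    - [0, 0, 0]
    - [0, 0, 0]
    - [0, 0, 0]
    - [0, 0, 0]
    - [0, 0, 0]

```text
t: 1.1
tcp_pos: [0.3297, 0.4152, 0.2401]
eef_rot: [1.2, 2.903, -0.001]
contact_force: [-0.0, 0.6, 0.1]
gripper_width: 1.0
```

Call:
arm_command:
  fingers: [-1, -1, -1, -1, -1]
  dp:
    - [-45, 2, 0]
    - [-45, 2, 0]
    - [-45, 2, 0]
    - [-45, 0, 0]
    - [-20, 0, 0]
  dr:
    - [0, 0, 0]
    - [0, 0, 0]
    - [0, 0, 0]
    - [0, 0, 0]
    - [0, 0, 0]

```text
t: 1.6
tcp_pos: [0.476, 0.2765, 0.24]
eef_rot: [1.205, 2.9, -0.002]
contact_force: [-0.7, 0.7, -0.0]
gripper_width: 1.004
```

```bash
python3 plan.py .482 .2727 .24 45
```

```text
t 1.6 pos [0.476  0.2765 0.24  ] F [-0.7  0.7 -0. ] w 1.004 q [ 0.53  0.22 -0.15  1.2  -0.    1.31]
turn tool deg [-0.05  0.07 -0.13] then shift tool mm [-6.9  1.5  0. ] shift now [-6.9  1.6  0. ]
```

Call:
arm_command:
  fingers: [-1, -1, -1, -1, -1]
  dp:
    - [0, 0, 0]
    - [0, 0, 0]
    - [0, 0, 40]
    - [0, 0, 30]
    - [0, 0, 0]
  dr:
    - [0, 0, 0]
    - [0, 0, 0]
    - [0, 0, 0]
    - [0, 0, 0]
    - [0, 0, 0]

```text
t: 2.1
tcp_pos: [0.4701, 0.2794, 0.1664]
eef_rot: [-1.198, -2.899, 0.009]
contact_force: [-1.1, -0.5, -0.4]
gripper_width: 0.997
```

```bash
python3 plan.py .482 .2727 .086 45
python3 - <<'E'
from h import *
c=cap('scene','s1'); d=cap('top','t1')
a=cv2.resize(c['frame'][170:320,400:520],None,fx=3,fy=3,interpolation=cv2.INTER_CUBIC); b=cv2.resize(d['frame'][220:370,100:260],None,fx=2.6,fy=3,interpolation=cv2.INTER_CUBIC)
cv2.imwrite('pics/g1.png',np.hstack([a,b]))
E
```

```text
t 2.1 pos [0.4701 0.2794 0.1664] F [-1.1 -0.5 -0.4] w 0.997 q [ 0.54  0.26 -0.28  1.05  0.    1.32]
turn tool deg [-0.43 -0.12  0.09] then shift tool mm [-13.2   3.7  80.4] shift now [-13.3   4.3  80.3]
```

View pics/g1.png

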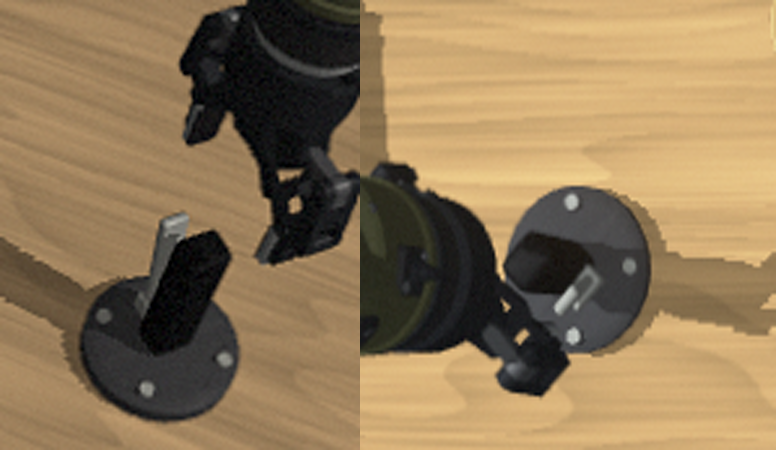

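Run:
```python
from h import *
from scipy.spatial.transform import Rotation as R
s=env.get_state()
def proj(c,p):
    P=np.array(c['pose']);q=(np.array(p)-P[:3,3])@P[:3,:3]; return cv2.projectPoints(q.reshape(-1,1,3),np.zeros(3),np.zeros(3),np.array(c['K']),np.array([c['k1'],0,0,0.]))[0].reshape(-1,2)
r=R.from_rotvec(s['eef_rot'])
pts=[s['tcp_pos']+r.apply([0,sg*.0425,-.013]) for sg in(-1,1)]
a=np.radians(45);ex=np.array([np.cos(a),np.sin(a),0])
h=np.array([.4855,.2762,.14])
pts+=[h, h-ex*.037-[0,0,.012]]
for n,x0,y0,fx,off in(('s1',400,170,3,0),('t1',100,220,2.6,360)):
    q=proj(load(n),pts); print(n,np.round((q-[x0,y0])*[fx,3]+[off,0],0).tolist())
```

```text
s1 [[202.0, 143.0], [270.0, 251.0], [205.0, 247.0], [173.0, 211.0]]
t1 [[544.0, 332.0], [454.0, 223.0], [526.0, 258.0], [568.0, 303.0]]
```

Call:
arm_command:
  fingers: [-1, -1, -1, -1]
  dp:
    - [-13, 4, 0]
    - [0, 0, 0]
    - [0, 0, 0]
    - [0, 0, 0]
  dr:
    - [0, 0, 0]
    - [0, 0, 0]
    - [0, 0, 0]
    - [0, 0, 0]

```text
t: 2.6
tcp_pos: [0.4864, 0.2741, 0.171]
eef_rot: [1.204, 2.901, 0.001]
contact_force: [-1.1, -0.1, -0.3]
gripper_width: 0.996
```

```bash
python3 plan.py .482 .2727 .086 45
```

```text
t 2.6 pos [0.4864 0.2741 0.171 ] F [-1.1 -0.1 -0.3] w 0.996 q [ 0.51  0.27 -0.25  1.05  0.    1.3 ]
turn tool deg [ 0.06  0.01 -0.07] then shift tool mm [ 2.2 -4.1 85. ] shift now [ 2.2 -4.2 85. ]
```

Call:
arm_command:
  fingers: [-1, -1, -1, -1, -1]
  dp:
    - [2, -4, 0]
    - [0, 0, 30]
    - [0, 0, 30]
    - [0, 0, 25]
    - [0, 0, 0]
  dr:
    - [0, 0, 0]
    - [0, 0, 0]
    - [0, 0, 0]
    - [0, 0, 0]
    - [0, 0, 0]

```text
t: 3.1
tcp_pos: [0.4786, 0.271, 0.0821]
eef_rot: [-1.202, -2.898, 0.008]
contact_force: [-0.7, -0.5, 0.0]
gripper_width: 1.0
```

Call:
arm_command:
  fingers: [-1, -1]
  dp:
    - [0, 0, 0]
    - [0, 0, 0]
  dr:
    - [0, 0, 0]
    - [0, 0, 0]

```text
t: 3.3
tcp_pos: [0.4827, 0.2732, 0.0869]
eef_rot: [1.203, 2.901, 0.003]
contact_force: [0.6, -0.8, 0.2]
gripper_width: 0.999
```

```bash
python3 plan.py .482 .2727 .086 45
python3 - <<'E'
from h import *
c=cap('scene','s2')
cv2.imwrite('pics/g2.png',cv2.resize(c['frame'][170:320,400:520],None,fx=4,fy=4,interpolation=cv2.INTER_CUBIC))
E
```

```text
t 3.3 pos [0.4827 0.2732 0.0869] F [ 0.6 -0.8  0.2] w 0.999 q [ 0.51  0.33 -0.37  0.87  0.    1.3 ]
turn tool deg [ 0.13  0.03 -0.05] then shift tool mm [ 0.1 -0.8  0.9] shift now [ 0.1 -0.8  0.9]
```

View pics/g2.png

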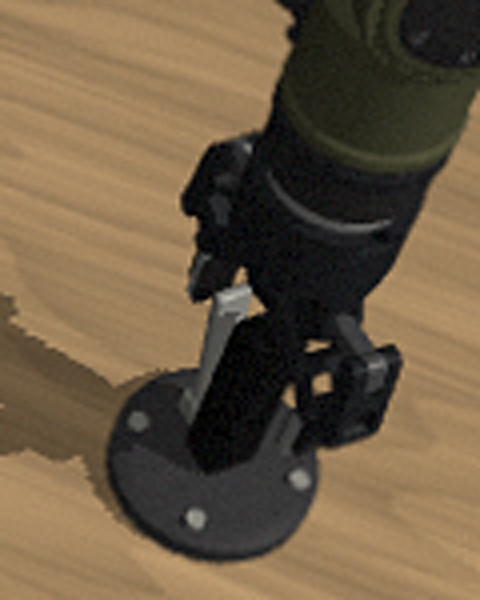

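The fingers straddle the blade (230,300) and the handle, with no contact. Closing now.

Call:
arm_command:
  fingers: [-0.6, -0.4, -0.3, -0.2, -0.15]
  dp:
    - [0, 0, 0]
    - [0, 0, 0]
    - [0, 0, 0]
    - [0, 0, 0]
    - [0, 0, 0]
  dr:
    - [0, 0, 0]
    - [0, 0, 0]
    - [0, 0, 0]
    - [0, 0, 0]
    - [0, 0, 0]

```text
t: 3.85
tcp_pos: [0.4812, 0.2722, 0.0852]
eef_rot: [-1.204, -2.901, 0.001]
contact_force: [-2.6, -1.9, 1.0]
gripper_width: 0.575
```

Call:
arm_command:
  fingers: [-0.1, -0.1, 0, 0, 0]
  dp:
    - [0, 0, 0]
    - [0, 0, 0]
    - [0, 0, 0]
    - [0, 0, 0]
    - [0, 0, 0]
  dr:
    - [0, 0, 0]
    - [0, 0, 0]
    - [0, 0, 0]
    - [0, 0, 0]
    - [0, 0, 0]

```text
t: 4.35
tcp_pos: [0.4816, 0.2725, 0.0852]
eef_rot: [-1.204, -2.902, 0.0]
contact_force: [-3.0, -2.7, 2.6]
gripper_width: 0.505
```

Call:
arm_command:
  fingers: [0.1, 0.15, 0.2, 0.25, 0.3]
  dp:
    - [0, 0, 0]
    - [0, 0, 0]
    - [0, 0, 0]
    - [0, 0, 0]
    - [0, 0, 0]
  dr:
    - [0, 0, 0]
    - [0, 0, 0]
    - [0, 0, 0]
    - [0, 0, 0]
    - [0, 0, 0]

```text
t: 4.85
tcp_pos: [0.482, 0.2728, 0.0857]
eef_rot: [1.201, 2.902, 0.0]
contact_force: [-1.0, -0.7, 5.5]
gripper_width: 0.395
```

Call:
arm_command:
  fingers: [0.4, 0.5, 0.6, 0.6, 0.6]
  dp:
    - [0, 0, 0]
    - [0, 0, 0]
    - [0, 0, 0]
    - [0, 0, 0]
    - [0, 0, 0]
  dr:
    - [0, 0, 0]
    - [0, 0, 0]
    - [0, 0, 0]
    - [0, 0, 0]
    - [0, 0, 0]

```text
t: 5.35
tcp_pos: [0.482, 0.2728, 0.0858]
eef_rot: [1.201, 2.902, 0.001]
contact_force: [-1.6, -0.8, 7.0]
gripper_width: 0.395
```

```bash
python3 plan.py .482 .2727 .086 45
python3 - <<'E'
from h import *
c=cap('scene','s3')
cv2.imwrite('pics/g3.png',cv2.resize(c['frame'][170:320,400:520],None,fx=4,fy=4,interpolation=cv2.INTER_CUBIC))
E
```

```text
t 5.35 pos [0.482  0.2728 0.0858] F [-1.6 -0.8  7. ] w 0.395 q [ 0.52  0.33 -0.38  0.87 -0.    1.3 ]
turn tool deg [0.03 0.02 0.04] then shift tool mm [-0.1 -0.1 -0.2] shift now [-0.1 -0.1 -0.2]
```

View pics/g3.png

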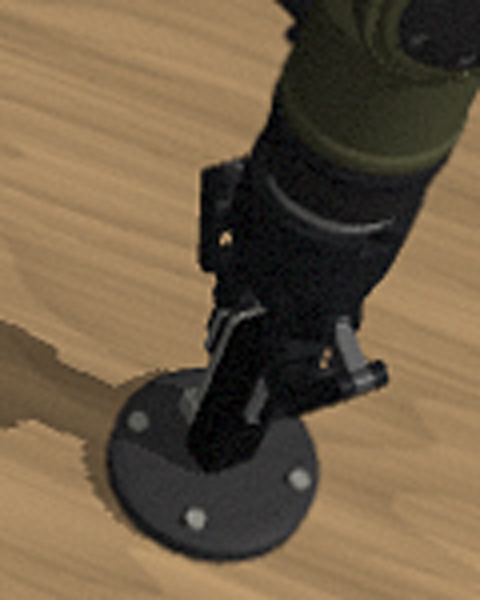

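The blade lies flush against the handle (240,310) and the fingers have stalled at 0.395, so it is home. Releasing, then rising.

Call:
arm_command:
  fingers: [0.6, -0.2, -1, -1, -1]
  dp:
    - [0, 0, 0]
    - [0, 0, 0]
    - [0, 0, 0]
    - [0, 0, 0]
    - [0, 0, 0]
  dr:
    - [0, 0, 0]
    - [0, 0, 0]
    - [0, 0, 0]
    - [0, 0, 0]
    - [0, 0, 0]

```text
t: 5.9
tcp_pos: [0.4829, 0.2734, 0.0858]
eef_rot: [1.203, 2.901, 0.003]
contact_force: [-1.0, 0.3, 0.2]
gripper_width: 1.0
```

Call:
arm_command:
  fingers: [-1, -1, -1, -1, -1]
  dp:
    - [0, 0, 0]
    - [0, 0, 0]
    - [0, 0, 0]
    - [0, 0, 0]
    - [0, 0, -5]
  dr:
    - [0, 0, 0]
    - [0, 0, 0]
    - [0, 0, 0]
    - [0, 0, 0]
    - [0, 0, 0]

```text
t: 6.4
tcp_pos: [0.4813, 0.2723, 0.0899]
eef_rot: [-1.203, -2.901, 0.001]
contact_force: [-0.4, -0.4, 0.3]
gripper_width: 1.001
```

```bash
python3 plan.py .482 .2727 .24 45
python3 - <<'E'
from h import *
c=cap('scene','s4')
cv2.imwrite('pics/g4.png',cv2.resize(c['frame'][170:320,400:520],None,fx=4,fy=4,interpolation=cv2.INTER_CUBIC))
E
```

```text
t 6.4 pos [0.4813 0.2723 0.0899] F [-0.4 -0.4  0.3] w 1.001 q [ 0.51  0.32 -0.37  0.88  0.    1.3 ]
turn tool deg [-0.06 -0.02 -0.06] then shift tool mm [  -0.3    0.8 -150.1] shift now [  -0.2    0.6 -150.1]
```

View pics/g4.png

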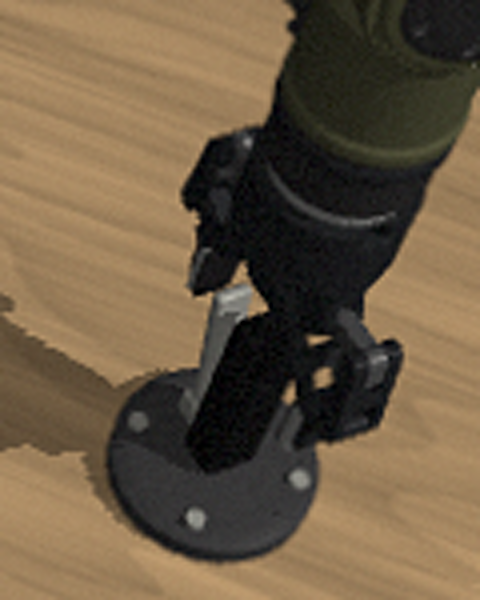

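The blade has sprung back. Rising straight up.

Call:
arm_command:
  fingers: [-1, -1, -1, -1, -1]
  dp:
    - [0, 0, -30]
    - [0, 0, -40]
    - [0, 0, -40]
    - [0, 0, -40]
    - [0, 0, 0]
  dr:
    - [0, 0, 0]
    - [0, 0, 0]
    - [0, 0, 0]
    - [0, 0, 0]
    - [0, 0, 0]

```text
t: 6.95
tcp_pos: [0.4847, 0.2742, 0.2468]
eef_rot: [1.201, 2.896, 0.013]
contact_force: [0.5, 0.3, 0.4]
gripper_width: 0.998
```

```bash
python3 - <<'E'
from h import *
# arch block pose from both original views
import itertools
for n,box in(('top0',(410,280,490,325)),('scene0',(205,160,270,240))):
    c=load(n);cl=cloud(c);x0,y0,x1,y1=box;P=cl[y0:y1,x0:x1].reshape(-1,3)
    b=P[(P[:,2]>.06)&(P[:,2]<.13)&(P[:,0]>.45)&(P[:,0]<.53)&(P[:,1]<-.15)]
    for zl in(.06,.07,.08,.09,.1,.11):
        q=b[abs(b[:,2]-zl-.005)<.005]
        if len(q)>5: print(n,round(zl+.005,3),len(q),'x',np.round(np.percentile(q[:,0],[2,50,98]),4),'y',np.round(np.percentile(q[:,1],[2,50,98]),4))
    t=b[b[:,2]>.113]; print(n,'top',t[:,0].min(),t[:,0].max(),t[:,1].mean(),t[:,2].max())
    k=b[(b[:,2]>.06)][:,:2]; print(cv2.minAreaRect(k.astype(np.float32)))
E
python3 plan.py .4945 -.2425 .24 0
```

```text
top0 0.065 24 x [0.4808 0.484  0.5037] y [-0.2223 -0.2025 -0.2012]
top0 0.075 16 x [0.4832 0.4927 0.504 ] y [-0.2028 -0.2021 -0.2013]
top0 0.085 16 x [0.4821 0.4923 0.5034] y [-0.2031 -0.2021 -0.2017]
top0 0.095 56 x [0.4802 0.4889 0.5048] y [-0.2692 -0.2047 -0.202 ]
top0 0.105 116 x [0.4806 0.4911 0.5045] y [-0.2677 -0.2119 -0.2055]
top0 0.115 293 x [0.4814 0.4923 0.5045] y [-0.2611 -0.2325 -0.2123]
top0 top 0.48128255117010976 0.5049038670483064 -0.23683675348742764 0.12448916452152126
((0.4927486181259155, -0.23563611507415771), (0.06907378137111664, 0.02449684403836727), 89.44844818115234)
scene0 0.065 95 x [0.484  0.5061 0.5094] y [-0.2714 -0.2251 -0.2028]
scene0 0.075 94 x [0.4871 0.506  0.5091] y [-0.2722 -0.2322 -0.2031]
scene0 0.085 94 x [0.4841 0.5058 0.5079] y [-0.2703 -0.2289 -0.2027]
scene0 0.095 110 x [0.4858 0.5057 0.5077] y [-0.2706 -0.2244 -0.2032]
scene0 0.105 117 x [0.4821 0.5044 0.5075] y [-0.2668 -0.2176 -0.2061]
scene0 0.115 197 x [0.4825 0.497  0.5071] y [-0.2608 -0.233  -0.2152]
scene0 top 0.4818740820995211 0.5081800671956446 -0.23665132149444637 0.12361615668280679
((0.4954606592655182, -0.23804780840873718), (0.02855943888425827, 0.07350210100412369), 1.7862671613693237)
t 6.95 pos [0.4847 0.2742 0.2468] F [0.5 0.3 0.4] w 0.998 q [ 0.51  0.22 -0.14  1.21  0.    1.3 ]
turn tool deg [ 0.6  -0.08 44.94] then shift tool mm [-516.7    9.8    6.8] shift now [-372.7 -358.2    4.3]
```

Call:
arm_command:
  fingers: [-1, -1, -1, -1, -1]
  dp:
    - [0, 0, 0]
    - [0, 0, 0]
    - [0, 0, 0]
    - [0, 0, 0]
    - [0, 0, 0]
  dr:
    - [0, 0, 7.5]
    - [0, 0, 7.5]
    - [0, 0, 7.5]
    - [0, 0, 7.5]
    - [0, 0, 7.5]

```text
t: 7.45
tcp_pos: [0.4816, 0.2725, 0.2399]
eef_rot: [-2.079, -2.355, 0.001]
contact_force: [0.4, -0.4, -0.3]
gripper_width: 1.005
```

Call:
arm_command:
  fingers: [-0.6, -0.2, -0.2, -0.2, -0.2]
  dp:
    - [0, 0, 0]
    - [-25, 1, 0]
    - [-45, 1, 0]
    - [-45, 1, 0]
    - [-45, 1, 0]
  dr:
    - [0, 0, 7.5]
    - [0, 0, 0]
    - [0, 0, 0]
    - [0, 0, 0]
    - [0, 0, 0]

```text
t: 7.95
tcp_pos: [0.4852, 0.1112, 0.24]
eef_rot: [2.221, 2.222, -0.0]
contact_force: [1.2, 0.5, -0.1]
gripper_width: 0.595
```

Call:
arm_command:
  fingers: [-0.2, -0.2, -0.2, -0.2, -0.2]
  dp:
    - [-45, 1, 0]
    - [-45, 1, 0]
    - [-45, 1, 0]
    - [-45, 1, 0]
    - [-45, 1, 0]
  dr:
    - [0, 0, 0]
    - [0, 0, 0]
    - [0, 0, 0]
    - [0, 0, 0]
    - [0, 0, 0]

```text
t: 8.45
tcp_pos: [0.49, -0.1142, 0.2402]
eef_rot: [2.222, 2.22, 0.0]
contact_force: [0.4, 0.9, -0.3]
gripper_width: 0.6
```

Call:
arm_command:
  fingers: [-0.2, -0.2, -0.2, -0.2, -0.2]
  dp:
    - [-45, 0, 0]
    - [-45, 0, 0]
    - [-30, 0, 0]
    - [0, 0, 0]
    - [0, 0, 0]
  dr:
    - [0, 0, 0]
    - [0, 0, 0]
    - [0, 0, 0]
    - [0, 0, 0]
    - [0, 0, 0]

```text
t: 8.95
tcp_pos: [0.4898, -0.2327, 0.2398]
eef_rot: [-2.224, -2.218, -0.0]
contact_force: [-0.1, 0.1, -0.4]
gripper_width: 0.599
```

Call:
arm_command:
  fingers: [-0.2, -0.2, -0.2]
  dp:
    - [0, 0, 0]
    - [0, 0, 0]
    - [0, 0, 0]
  dr:
    - [0, 0, 0]
    - [0, 0, 0]
    - [0, 0, 0]

```text
t: 9.25
tcp_pos: [0.4904, -0.2314, 0.2404]
eef_rot: [2.221, 2.222, 0.0]
contact_force: [0.0, -0.7, 0.2]
gripper_width: 0.602
```

```bash
python3 plan.py .4935 -.2365 .0765 0;python3 plan.py .4935 -.2365 .0765 0
```

```text
t 9.25 pos [ 0.4904 -0.2314  0.2404] F [ 0.  -0.7  0.2] w 0.602 q [-0.44  0.2  -0.17  1.2   0.    1.13]
turn tool deg [ 0.01 -0.    0.04] then shift tool mm [ -5.1   3.1 163.9] shift now [ -5.1   3.1 163.9]
t 9.25 pos [ 0.4904 -0.2314  0.2404] F [ 0.  -0.7  0.2] w 0.602 q [-0.44  0.2  -0.17  1.2   0.    1.13]
turn tool deg [ 0.01 -0.    0.04] then shift tool mm [ -5.1   3.1 163.9] shift now [ -5.1   3.1 163.9]
```

Call:
arm_command:
  fingers: [-0.2, -0.2, -0.2, -0.2, -0.2]
  dp:
    - [-5, 3, 0]
    - [0, 0, 40]
    - [0, 0, 40]
    - [0, 0, 0]
    - [0, 0, 0]
  dr:
    - [0, 0, 0]
    - [0, 0, 0]
    - [0, 0, 0]
    - [0, 0, 0]
    - [0, 0, 0]

```text
t: 9.75
tcp_pos: [0.493, -0.2372, 0.1606]
eef_rot: [-2.221, -2.22, 0.001]
contact_force: [-0.3, -0.5, 0.2]
gripper_width: 0.6
```

Call:
arm_command:
  fingers: [-0.2, -0.2, -0.2]
  dp:
    - [0, 0, 0]
    - [0, 0, 0]
    - [0, 0, 0]
  dr:
    - [0, 0, 0]
    - [0, 0, 0]
    - [0, 0, 0]

```text
t: 10.05
tcp_pos: [0.4943, -0.238, 0.162]
eef_rot: [2.221, 2.219, 0.001]
contact_force: [0.2, 0.0, -0.6]
gripper_width: 0.599
```

```bash
python3 plan.py .4935 -.2365 .0765 0
python3 - <<'E'
from h import *
c=cap('scene','s5'); d=cap('top','t5')
a=cv2.resize(c['frame'][110:270,150:290],None,fx=2.8,fy=3.5,interpolation=cv2.INTER_CUBIC); b=cv2.resize(d['frame'][200:360,400:520],None,fx=3.2,fy=3.5,interpolation=cv2.INTER_CUBIC)
cv2.imwrite('pics/g5.png',np.hstack([a,b]))
E
```

```text
t 10.05 pos [ 0.4943 -0.238   0.162 ] F [ 0.2  0.  -0.6] w 0.599 q [-0.45  0.25 -0.29  1.03 -0.    1.12]
turn tool deg [ 0.14  0.07 -0.05] then shift tool mm [ 1.5 -0.8 85.5] shift now [ 1.6 -1.  85.5]
```

View pics/g5.png

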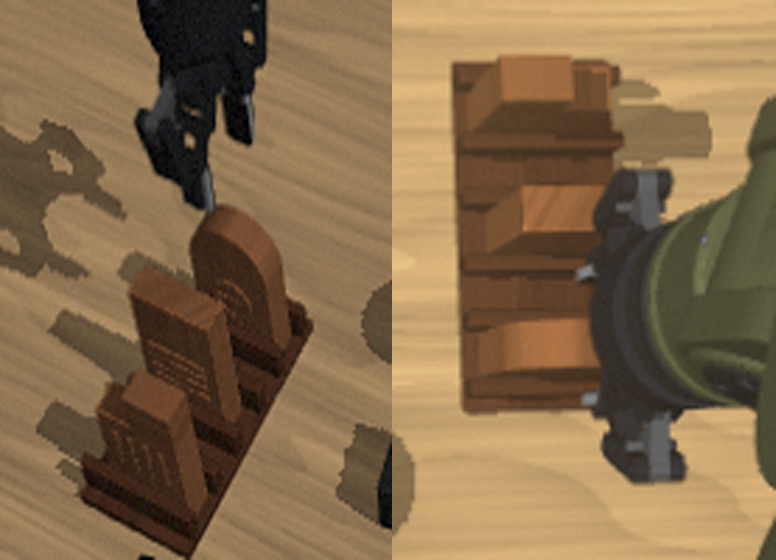

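Run:
```python
from h import *
T=np.array([.4943,-.238,.162])
for n in('s5','t5'):
    P=cloud(load(n)).reshape(-1,3)-T
    m=(abs(P[:,0])<.09)&(abs(P[:,1])<.07)&(P[:,2]>-.03)&(P[:,2]<.12); P=P[m]
    for z in np.arange(-.03,.12,.01):
        q=P[(P[:,2]>=z)&(P[:,2]<z+.01)]
        if len(q)>2: print(n,round(z,3),len(q),np.round(np.percentile(q[:,0],[1,99])*1000),np.round(np.percentile(q[:,1],[1,99])*1000))
```

```text
s5 0.0 27 [-31.  33.] [-11.  10.]
s5 0.01 68 [-38.  40.] [-10.  11.]
s5 0.02 75 [-29.  40.] [-10.  12.]
s5 0.03 64 [-34.  40.] [-11.  11.]
s5 0.04 59 [-47.  46.] [-10.  13.]
s5 0.05 137 [-57.  60.] [-10.  13.]
s5 0.06 105 [-58.  62.] [-10.  17.]
s5 0.07 169 [-58.  64.] [-12.  18.]
s5 0.08 126 [-62.  67.] [-8. 18.]
s5 0.09 157 [-61.  68.] [-10.  20.]
s5 0.1 250 [-63.  69.] [-10.  20.]
s5 0.11 73 [18. 45.] [-7. 11.]
t5 0.0 4 [-26.  30.] [11. 13.]
t5 0.01 21 [-39.  36.] [ 7. 13.]
t5 0.02 13 [-38.  31.] [ 8. 14.]
t5 0.03 8 [-32.  30.] [12. 14.]
t5 0.04 27 [-45.  44.] [ 8. 15.]
t5 0.05 176 [-58.  54.] [-4. 15.]
t5 0.06 85 [-59.  59.] [-4. 19.]
t5 0.07 84 [-62.  59.] [ 4. 19.]
t5 0.08 41 [-64.  63.] [11. 19.]
t5 0.09 105 [-66.  65.] [-11.  15.]
t5 0.1 426 [-68.  65.] [-11.  15.]
t5 0.11 70 [-49.  47.] [-7. 12.]
```

Call:
arm_command:
  fingers: [-0.1, -0.1, -0.1, -0.1, -0.1]
  dp:
    - [1, -1, 20]
    - [0, 0, 20]
    - [0, 0, 20]
    - [0, 0, 19]
    - [0, 0, 0]
  dr:
    - [0, 0, 0]
    - [0, 0, 0]
    - [0, 0, 0]
    - [0, 0, 0]
    - [0, 0, 0]

```text
t: 10.65
tcp_pos: [0.4904, -0.2356, 0.0792]
eef_rot: [-2.22, -2.218, 0.002]
contact_force: [-0.9, 0.7, -0.4]
gripper_width: 0.548
```

Call:
arm_command:
  fingers: [-0.1, -0.1, 0.0, 0.1, 0.2]
  dp:
    - [0, 0, 0]
    - [0, 0, 0]
    - [0, 0, 0]
    - [0, 0, 0]
    - [0, 0, 0]
  dr:
    - [0, 0, 0]
    - [0, 0, 0]
    - [0, 0, 0]
    - [0, 0, 0]
    - [0, 0, 0]

```text
t: 11.15
tcp_pos: [0.4926, -0.2366, 0.0819]
eef_rot: [2.222, 2.22, 0.0]
contact_force: [-0.1, -0.4, 0.8]
gripper_width: 0.401
```

```bash
python3 plan.py .4935 -.2365 .083 0
```

```text
t 11.15 pos [ 0.4926 -0.2366  0.0819] F [-0.1 -0.4  0.8] w 0.401 q [-0.45  0.32 -0.4   0.85 -0.    1.12]
turn tool deg [ 0.05  0.02 -0.05] then shift tool mm [ 0.1  0.9 -1.1] shift now [ 0.1  0.9 -1.1]
```

Call:
arm_command:
  fingers: [0.25, 0.3, 0.35, 0.4, 0.45]
  dp:
    - [0, 1, 0]
    - [0, 0, 0]
    - [0, 0, 0]
    - [0, 0, 0]
    - [0, 0, 0]
  dr:
    - [0, 0, 0]
    - [0, 0, 0]
    - [0, 0, 0]
    - [0, 0, 0]
    - [0, 0, 0]

```text
t: 11.65
tcp_pos: [0.4932, -0.2365, 0.0813]
eef_rot: [2.223, 2.22, 0.0]
contact_force: [0.3, 0.4, -0.1]
gripper_width: 0.276
```

Call:
arm_command:
  fingers: [0.5, 0.55, 0.6, 0.7, 0.8]
  dp:
    - [0, 0, 0]
    - [0, 0, 0]
    - [0, 0, 0]
    - [0, 0, 0]
    - [0, 0, 0]
  dr:
    - [0, 0, 0]
    - [0, 0, 0]
    - [0, 0, 0]
    - [0, 0, 0]
    - [0, 0, 0]

```text
t: 12.15
tcp_pos: [0.4934, -0.2365, 0.0814]
eef_rot: [2.222, 2.22, 0.0]
contact_force: [0.6, -0.7, 1.2]
gripper_width: 0.273
```

Call:
arm_command:
  fingers: [1, 1, 1, 1, 1]
  dp:
    - [0, 0, 0]
    - [0, 0, 0]
    - [0, 0, 0]
    - [0, 0, 0]
    - [0, 0, 0]
  dr:
    - [0, 0, 0]
    - [0, 0, 0]
    - [0, 0, 0]
    - [0, 0, 0]
    - [0, 0, 0]

```text
t: 12.65
tcp_pos: [0.4933, -0.2365, 0.0814]
eef_rot: [2.222, 2.22, 0.0]
contact_force: [-0.4, -1.0, 2.5]
gripper_width: 0.275
```

```bash
python3 plan.py .4935 -.2365 .083 0
```

```text
t 12.65 pos [ 0.4933 -0.2365  0.0814] F [-0.4 -1.   2.5] w 0.275 q [-0.45  0.32 -0.4   0.85 -0.    1.12]
turn tool deg [ 0.01  0.01 -0.06] then shift tool mm [ 0.   0.2 -1.6] shift now [ 0.   0.2 -1.6]
```

Call:
arm_command:
  fingers: [1, 1, 1, 1, 1]
  dp:
    - [0, 0, -8]
    - [0, 0, -15]
    - [0, 0, -15]
    - [0, 0, -15]
    - [0, 0, -20]
  dr:
    - [0, 0, 0]
    - [0, 0, 0]
    - [0, 0, 0]
    - [0, 0, 0]
    - [0, 0, 0]

```text
t: 13.15
tcp_pos: [0.4921, -0.2358, 0.1543]
eef_rot: [-2.221, -2.219, 0.001]
contact_force: [0.5, 0.1, -0.7]
gripper_width: 0.274
```

Call:
arm_command:
  fingers: [1, 1, 1, 1, 1]
  dp:
    - [0, 0, -25]
    - [0, 0, -30]
    - [0, 0, -30]
    - [0, 0, -25]
    - [0, 0, -8]
  dr:
    - [0, 0, 0]
    - [0, 0, 0]
    - [0, 0, 0]
    - [0, 0, 0]
    - [0, 0, 0]

```text
t: 13.65
tcp_pos: [0.494, -0.2368, 0.2752]
eef_rot: [2.22, 2.218, 0.002]
contact_force: [-0.1, -0.1, -1.8]
gripper_width: 0.273
```

Call:
arm_command:
  fingers: [1, 1, 1]
  dp:
    - [0, 0, 0]
    - [0, 0, 0]
    - [0, 0, 0]
  dr:
    - [0, 0, 0]
    - [0, 0, 0]
    - [0, 0, 0]

```text
t: 13.95
tcp_pos: [0.4923, -0.236, 0.2705]
eef_rot: [-2.221, -2.218, 0.002]
contact_force: [0.3, 0.2, -1.7]
gripper_width: 0.273
```

```bash
python3 plan.py .5771 -.0637 .273 -4.5
python3 - <<'E'
from h import *
c=cap('scene','s6')
cv2.imwrite('pics/g6.png',cv2.resize(c['frame'][40:280,130:330],None,fx=2.5,fy=2.5,interpolation=cv2.INTER_CUBIC))
E
```

```text
t 13.95 pos [ 0.4923 -0.236   0.2705] F [ 0.3  0.2 -1.7] w 0.273 q [-0.45  0.2  -0.1   1.27  0.    1.12]
turn tool deg [-0.16 -0.07  4.44] then shift tool mm [178.4  71.   -2.5] shift now [172.4  84.6  -2.5]
```

View pics/g6.png

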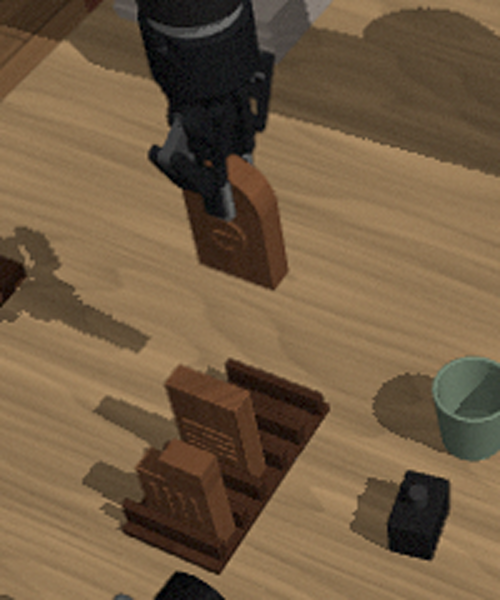

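The block is held clear of the rack, with the carved side towards the camera. Moving it in front of the lens.

Call:
arm_command:
  fingers: [1, 1, 1, 1, 1]
  dp:
    - [0, 0, 0]
    - [15, 5, 0]
    - [25, 10, 0]
    - [30, 12, 0]
    - [30, 12, 0]
  dr:
    - [0, 0, 4.4]
    - [0, 0, 0]
    - [0, 0, 0]
    - [0, 0, 0]
    - [0, 0, 0]

```text
t: 14.5
tcp_pos: [0.5401, -0.138, 0.2716]
eef_rot: [-2.304, -2.134, 0.0]
contact_force: [-0.1, 0.4, -1.3]
gripper_width: 0.273
```

Call:
arm_command:
  fingers: [1, 1, 1, 1, 1]
  dp:
    - [30, 12, 0]
    - [25, 10, 0]
    - [15, 7, 0]
    - [8, 3, 0]
    - [0, 0, 0]
  dr:
    - [0, 0, 0]
    - [0, 0, 0]
    - [0, 0, 0]
    - [0, 0, 0]
    - [0, 0, 0]

```text
t: 15.0
tcp_pos: [0.5779, -0.0637, 0.2719]
eef_rot: [-2.304, -2.135, 0.001]
contact_force: [-0.5, -1.0, -0.4]
gripper_width: 0.275
```

Call:
arm_command:
  fingers: [1, 1, 1, 1, 1]
  dp:
    - [0, 0, 0]
    - [0, 0, 0]
    - [0, 0, 0]
    - [0, 0, 0]
    - [0, 0, 0]
  dr:
    - [0, 0, 0]
    - [0, 0, 0]
    - [0, 0, 0]
    - [0, 0, 0]
    - [0, 0, 0]

```text
t: 15.5
tcp_pos: [0.5777, -0.065, 0.2724]
eef_rot: [2.307, 2.133, 0.0]
contact_force: [0.2, -0.5, -1.0]
gripper_width: 0.275
```

Call:
arm_command:
  fingers: [1, 1, 1]
  dp:
    - [0, 0, 0]
    - [0, 0, 0]
    - [0, 0, 0]
  dr:
    - [0, 0, 0]
    - [0, 0, 0]
    - [0, 0, 0]

```text
t: 15.8
tcp_pos: [0.5778, -0.0645, 0.2723]
eef_rot: [2.306, 2.133, -0.0]
contact_force: [0.1, -0.2, -1.1]
gripper_width: 0.276
```

```bash
python3 plan.py .5771 -.0637 .273 -4.5
python3 - <<'E'
from h import *
c=cap('scene','s7'); d=cap('top','t7')
a=cv2.resize(c['frame'][60:300,150:350],None,fx=1.9,fy=2.4); b=cv2.resize(d['frame'][40:280,290:450],None,fx=2.4,fy=2.4)
cv2.imwrite('pics/g7.png',np.hstack([a,b]))
E
```

```text
t 15.8 pos [ 0.5778 -0.0645  0.2723] F [ 0.1 -0.2 -1.1] w 0.276 q [-0.11  0.27 -0.02  1.29 -0.    1.54]
turn tool deg [0.   0.   0.05] then shift tool mm [ 0.7 -0.8 -0.7] shift now [ 0.7 -0.8 -0.7]
```

View pics/g7.png

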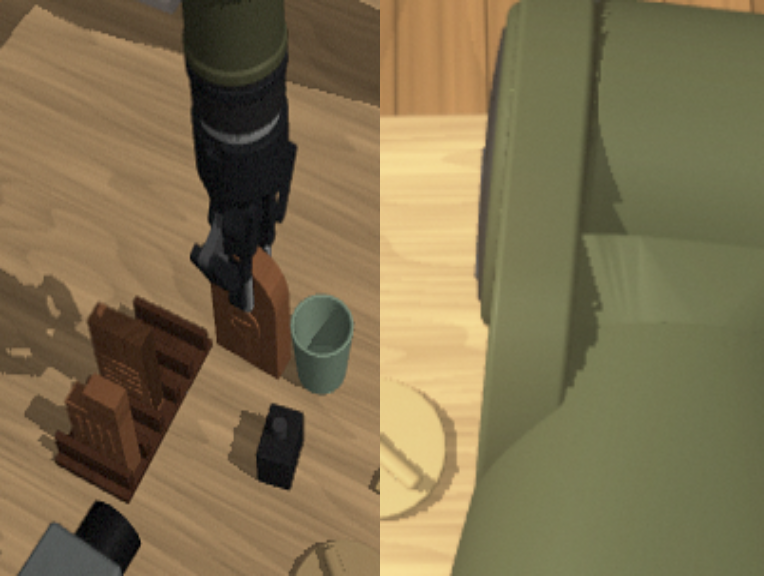

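Run:
```python
from h import *
c=load('s7');cl=cloud(c); hs=cv2.cvtColor(c['frame'],cv2.COLOR_BGR2HSV)
P=cl.reshape(-1,3); sat=hs.reshape(-1,3)[:,1]; V=hs.reshape(-1,3)[:,2]
m=(P[:,2]>.19)&(P[:,2]<.33)&(abs(P[:,0]-.58)<.05)&(abs(P[:,1]+.065)<.06)&(sat>90)
b=P[m]; print(len(b),b.min(0),b.max(0))
a=np.radians(-4.5);ex=np.array([np.cos(a),np.sin(a),0]);ey=np.array([-np.sin(a),np.cos(a),0])
C=np.array([.5778,-.0645,0])
L=np.c_[(b-C)@ex,(b-C)@ey,b[:,2]]
f=L[(abs(L[:,0]-.013)<.007)&(abs(L[:,1])<.03)&(L[:,2]<.262)&(L[:,2]>.208)]
A=np.c_[f[:,1:],np.ones(len(f))]; w,*_=np.linalg.lstsq(A,f[:,0],rcond=None)
r=f[:,0]-A@w; g=abs(r)<2*r.std(); w,*_=np.linalg.lstsq(A[g],f[g,0],rcond=None)
print('face n',len(f),'yaw err deg',np.degrees(np.arctan(-w[0])),'tilt',np.degrees(np.arctan(w[1])),'x at mid',w[0]*0+w[1]*.2565+w[2],'rms',r[g].std())
fb=L[abs(L[:,0]-.014)<.007]; print('face y',np.percentile(fb[fb[:,2]<.25][:,1],[1,99]),'zmin',np.percentile(fb[:,2],[.5,1]))
# mask outline for zoom and bottom edge
x=(m.reshape(480,640)*255).astype(np.uint8); k=max(cv2.findContours(x,0,cv2.CHAIN_APPROX_NONE)[0],key=cv2.contourArea); print(cv2.approxPolyDP(cv2.convexHull(k),2.0,True).reshape(-1,2).tolist())
z=c['frame'][150:230,255:315]; cv2.imwrite('pics/g8.png',cv2.resize(z,None,fx=7,fy=7,interpolation=cv2.INTER_CUBIC))
```

```text
1400 [ 0.53199373 -0.10256941  0.19966705] [ 0.62467702 -0.02989368  0.32986865]
face n 503 yaw err deg -0.06716137239939991 tilt 0.8232018262053076 x at mid 0.012815871531261987 rms 0.0008946707512238768
face y [-0.03599459  0.03370324] zmin [0.20051798 0.20137122]
[[296, 217], [265, 203], [261, 178], [287, 161], [300, 176], [302, 184], [302, 209]]
```

View pics/g8.png

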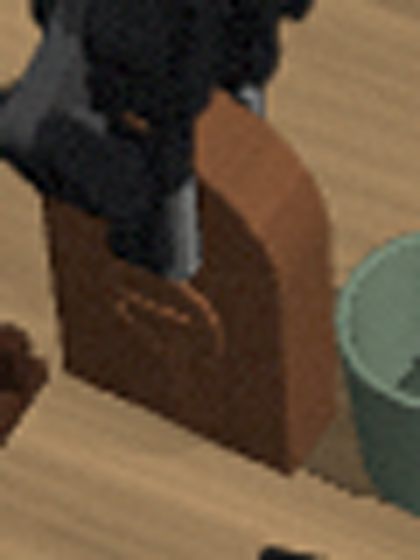

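Run:
```python
from h import *
c=load('s7'); uv=[[263.9,202.9],[296,217.4]]
a=np.radians(-4.5);ex=np.array([np.cos(a),np.sin(a),0]);ey=np.array([-np.sin(a),np.cos(a),0]);C=np.array([.5778,-.0645,0])
# rays onto the face plane (ex distance .012/.0128)
o,d=ray(c,uv)
for xo in(.012,.013):
    P=o+d*((xo-(o-C)@ex)/(d@ex))[:,None]; print(xo,[(round(float((p-C)@ey)*1000,1),round(float(p[2])*1000,1)) for p in P])
for zz in(.2,.2015):
    P=plane(c,uv,zz); print(zz,[(round(float((p-C)@ex)*1000,1),round(float((p-C)@ey)*1000,1)) for p in P])
# scene view lens, in stand axes about C
s=load('scene0');Q=cloud(s).reshape(-1,3);s7=cloud(c).reshape(-1,3)
for q in(Q,s7):
    k=q[(q[:,2]>.2)&(q[:,2]<.3)&(q[:,0]<.812)&(q[:,0]>.76)&(abs(q[:,1]+.09)<.06)]
    l=np.c_[(k-C)@ex,(k-C)@ey,k[:,2]]; print('barrel x0',np.percentile(l[:,0],[1,3,10]),'y',np.percentile(l[:,1],[1,99]),'ztop',np.percentile(l[:,2],[90,98,99.5]))
```

```text
0.012 [(-36.8, 199.4), (32.9, 201.6)]
0.013 [(-36.0, 201.1), (33.6, 203.2)]
0.2 [(12.3, -36.5), (11.1, 32.3)]
0.2015 [(13.2, -35.8), (12.0, 32.9)]
barrel x0 [0.21273093 0.21308148 0.2147377 ] y [-0.01980783  0.02368916] ztop [0.27985308 0.28077875 0.28191815]
barrel x0 [0.21248517 0.21306764 0.21468788] y [-0.01974306  0.02365461] ztop [0.27976926 0.28077985 0.28122238]
```

The 200 mm distance checks out in the scene camera alone (barrel front minus face). The lateral offset is about 2 mm. Next I'll check the roll along the bottom edge, with the level square block top as a reference.

Run:
```python
from h import *
c=load('s7'); F=c['frame']; g=cv2.GaussianBlur(cv2.cvtColor(F,cv2.COLOR_BGR2GRAY).astype(np.float32),(0,0),.7)
def edge(p,q,n=25,h=5):
    # subpixel points of strongest gradient along normals between p,q
    p,q=np.array(p,float),np.array(q,float);t=(q-p)/np.linalg.norm(q-p);nn=np.array([-t[1],t[0]]);out=[]
    for s in np.linspace(.12,.88,n):
        k=np.arange(-h,h+.01,.25);pt=p+(q-p)*s+nn*k[:,None]
        v=cv2.remap(g,pt[:,0].astype(np.float32).reshape(1,-1),pt[:,1].astype(np.float32).reshape(1,-1),cv2.INTER_CUBIC).ravel()
        i=np.argmax(abs(np.gradient(v))); out.append(pt[i])
    return np.array(out,np.float32)
a=np.radians(-4.5);ex=np.array([np.cos(a),np.sin(a),0]);ey=np.array([-np.sin(a),np.cos(a),0]);C=np.array([.5778,-.0645,0])
def onface(uv,C,ex,ey,xo):
    o,d=ray(c,uv);P=o+d*((xo-(o-C)@ex)/(d@ex))[:,None];return np.c_[(P-C)@ey,P[:,2]]
def fit(q):
    vx,vy,x0,y0=cv2.fitLine(q.astype(np.float32),cv2.DIST_HUBER,0,.001,.001).ravel(); return np.degrees(np.arctan2(vy,vx)),x0*1000,y0*1000
print('bottom',fit(onface(edge((263.9,202.9),(296,217.4)),C,ex,ey,.0125)))
print('left',fit(onface(edge((261.5,180),(263.9,202.5)),C,ex,ey,.0125)))
print('right(face/side)',fit(onface(edge((294.7,190),(296,217)),C,ex,ey,.0125)))
z=F[170:260,165:225]; cv2.imwrite('pics/g9.png',cv2.resize(z,None,fx=6,fy=6,interpolation=cv2.INTER_CUBIC))
```

```text
bottom (np.float32(0.33646923), np.float32(-2.4907844), np.float32(200.94669))
left (np.float32(89.65662), np.float32(-36.986908), np.float32(232.35217))
right(face/side) (np.float32(89.172325), np.float32(32.774567), np.float32(237.93182))
```

View pics/g9.png

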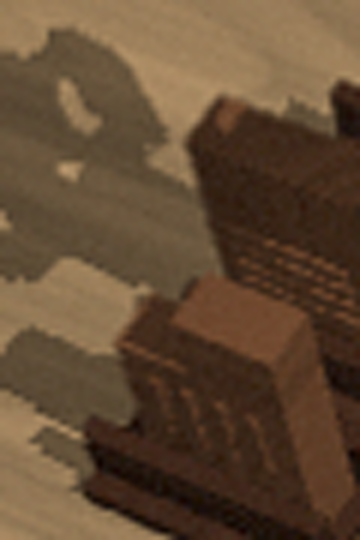

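Roll is about 0.3°, which is fine. I'll shift it +2.5 mm sideways and up 1 mm.

Call:
arm_command:
  fingers: [1, 1, 1, 1, 1]
  dp:
    - [2.5, 0, -1]
    - [0, 0, 0]
    - [0, 0, 0]
    - [0, 0, 0]
    - [0, 0, 0]
  dr:
    - [0, 0, 0]
    - [0, 0, 0]
    - [0, 0, 0]
    - [0, 0, 0]
    - [0, 0, 0]

```text
t: 16.4
tcp_pos: [0.578, -0.062, 0.2733]
eef_rot: [-2.306, -2.133, 0.0]
contact_force: [-0.5, -0.5, -0.5]
gripper_width: 0.27
```

Call:
arm_command:
  fingers: [1, 1, 1, 1, 1]
  dp:
    - [0, 0, 0]
    - [0, 0, 0]
    - [0, 0, 0]
    - [0, 0, 0]
    - [0, 0, 0]
  dr:
    - [0, 0, 0]
    - [0, 0, 0]
    - [0, 0, 0]
    - [0, 0, 0]
    - [0, 0, 0]

```text
t: 16.9
tcp_pos: [0.578, -0.062, 0.2733]
eef_rot: [2.306, 2.133, 0.0]
contact_force: [0.2, -0.7, -1.0]
gripper_width: 0.278
```

```bash
python3 plan.py .5778 -.062 .2733 -4.5
python3 - <<'E'
from h import *
c=cap('scene','s8'); s=load('scene0')
d=cv2.absdiff(c['frame'],s['frame']).max(2)
cv2.imwrite('pics/fin.png',c['frame'])
print(env.get_state()['qd'].round(3))
E
```

```text
t 16.9 pos [ 0.578  -0.062   0.2733] F [ 0.2 -0.7 -1. ] w 0.278 q [-0.11  0.27 -0.02  1.29 -0.    1.54]
turn tool deg [0.   0.   0.04] then shift tool mm [ 0.  -0.2  0. ] shift now [ 0.  -0.2  0. ]
[-0.    -0.     0.001  0.001  0.001 -0.001]
```

View pics/fin.png

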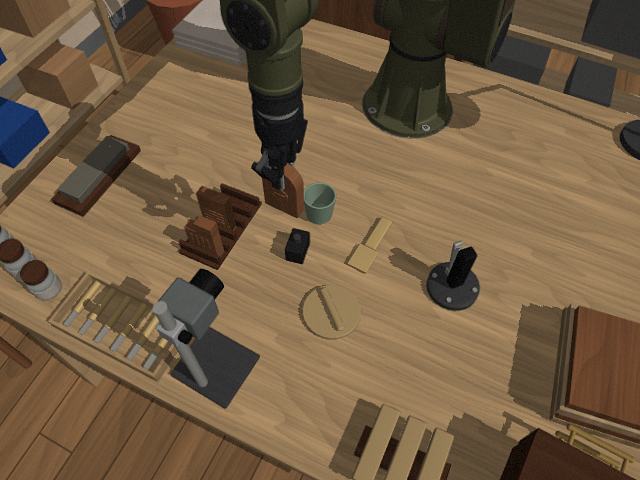

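The block hangs at about (283,190), facing the lens at (207,283). The trigger has sprung back (457,250), and the bystanders are where they were. Handing in.

```bash
python3 -c "
from station import env
print(env.finish_job(), env.get_state()['t'])"
```

```text
the job is handed in; nothing more can be done
the job is handed in; nothing more can be done
```

I squeezed the trigger home and let it spring back, then lifted the arch-topped block out of the rack. The job went in at about 17 s with the arm holding the block still in front of the lens.

**Trigger:** the picture showed the blade flush against the handle, with the fingers stalled on it. They stalled at 33.6 mm by the gripper scale, against the stated 36 mm. The next picture showed the blade back out.

**Block position (before a last correction of 2.5 mm sideways and 1 mm up, not measured again):**

| Check | Measured |
|---|---|
| Distance, carved side to lens front | about 200 mm |
| Yaw error | about 0.1° |
| Roll | about 0.3° by edge fit; 1.7° from hand-picked corners |
| Forward tilt | 0.8° fitted, probably raised by the carving |
| Height of the block's middle | within about 1 mm of the lens |

**Lateral position:** my two ways of finding the lens disagreed by 1 to 2 mm sideways, so I set the block between them. That leaves about 1 to 2 mm of doubt. The top camera could not check it because the arm blocked its view.

**Surroundings:** by eye in the last scene picture, the other blocks, cup, clamp block, scraper, baren and camera looked unmoved. The arm was at rest, and every wrist force reading I took was under 10 N.

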